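# Refit the bleed-valve knob and hold it pressed

## Robot

A 6-joint arm with a two-finger parallel gripper is mounted at the origin on the work surface. World frame = base frame: x ahead of the robot, y to its left, z up, the work surface at z = 0. Lengths are in m, angles in rad, forces in N, time in s.
With the tool pointing down it reaches from about 0.2 to 0.875 m from the base axis. Payload 3.4 kg.
Tool frame: the origin (TCP) lies on the centre line of the jaws, within the pads' length; the fingertips stand 11 mm ahead of it and the grasp point (between the pads) lies 8 mm behind it (tip_extent is the distance from the TCP to the fingertips, in m); z points along the fingers, x is the direction in which the jaws open and shut, and the axes are right-handed (so a half turn about z gives the same grasp; the last joint's range is limited). The gripper opens to 94 mm and grips with 3 to 60 N. Pads are 16 mm wide; open, the fingers measure 119 mm over their backs; the gripper's body (75 mm by 177 mm) begins 78 mm behind the grasp point.
Start: joints at [-1.324, 0.276, 1.505, -0, 1.361, -0.121], TCP at [0.207, -0.537, 0.216] pointing down, gripper open.
Joint ranges: [-2.89, 2.89], [-0.75, 2.08], [0.22, 2.7], [-1.18, 4.32], [0.11, 2.71], [-2.7, 2.7]. Speed limits (rad/s): [2.57, 2.57, 3.14, 3.14, 3.14, 3.14].

## Interface

Orientations are given as a unit quaternion [w, x, y, z].
In Python, from cell import state, snapshot, sign_off, tip_extent gives the robot as it stands.
- The arm moves only by the shell command python3 -m creep 'ROWS' [OPENING]. ROWS is JSON, a list of rows, each a list of 4 numbers: the shift along the tool's x, y, z in cm, then the turn about the tool's z in degrees. A call has 1 to 12 rows; each row is the pose to reach, as a shift and turn from the pose commanded when the call began, along the tool's axes at that moment; what a row does not reach only later rows make up. A row lasts 1/8 s, in which the tool goes at most 62.5 mm and 10.7 degrees, less where a joint would pass 70% of its speed; a pose out of reach is approached as far as the arm can. A call with a gripper value outside its range is refused whole. OPENING is the closure in counts, from 0 (fully open) to 255 (shut), set as the call begins (- or left out, the last holds). The fingers move at their own pace and stop on an object; the grip force is fixed at half the most. Time passes only in rows, so rows that repeat a pose let the fingers close. It gives the time, the measured TCP pose, the force and the opening at its end, in the units of the state.
- state(): the state, without advancing time (a new reading comes with each control period).
- snapshot(name): name is "side" or "top"; returns a dict with "color" (420x560x3 uint8, blue, green, red), "fx", "fy", "cx", "cy" (pixels), "rvec" (rotation vector, rad) and "tvec" (3), from world to camera coordinates, as OpenCV has them. Camera axes: x right, y down, z forward; pixel columns grow to the right and rows downward; lengths in m; the calibration is good to about 2 mm. A picture is of the moment at which its call begins. There is no depth.
- sign_off(): hands the job in, once; it reports no verdict.
The state is a dict: "t": time; "qpos": joint angles; "joint_velocities": joint speeds; "tau": joint torques, N m; "position": TCP position; "orientation": TCP orientation; "ft_force": force on the tool from outside, world axes, zero at the start; "moment": the same for the moment, N m; "opening": finger opening in m.
Only numpy, scipy, OpenCV 4.12 (cv2) and the standard library are available. Lean on these libraries where they do the work, as an engineer would, in place of code of your own. Each camera call takes 0.05 s, during which the arm holds its last target.

## Task

On the valve unit, first turn the black isolator clockwise until it clicks over into its other position. Then pick up the loose knob from the table, turn it so that its D-shaped bore matches the flat of the bare stem, push it fully home on the stem and press it in against the spring to the stop. The program finishes while holding: hand still on the knob, keeping it pressed in; leave the other things on the table where they are.

Things in the scene. Friction and masses are not known exactly. Their poses are not given: they have to be found in the camera images.
- unit: Fixed brushed-metal valve unit, 200 (its x) by 280 (its y) by 60 mm high. Origin: centre of its underside. On top: a flat gauge (56 mm wide, 10 mm high) at its +x side; the bare D stem and the isolator, one near each end of its y length (which end varies), about 25 mm to the -x side of centre. Two pipe stubs leave its +x side.
- isolator_base: Fixed dark disc 68 mm wide, 6 mm thick. Origin: on the isolator's axis, on the unit's top; z up. The isolator on it is a black round plate 44 mm wide (its top 14 mm above this origin) with an upright bar 42 mm long, 14 mm thick, from 14 to 44 mm above this origin; grip it across the thickness. At joint 0 the bar lies along this body's x; bar yaw = base yaw minus joint.
- isolator (a joint): Turn of the isolator in rad, 0 to 1.2 (stops at both), growing clockwise seen from above. A sprung detent hump lies at 0.6: before it the isolator springs back with up to about 0.2 N m, past it it snaps on to 1.2 by itself. Starts at 0 (closed); open is 1.2. Hand-turning it all the way to 1.2 is fine.
- stem_base: Fixed dark washer (52 mm wide, 4 mm thick) round the bare stem. Origin: on the stem's axis, on the unit's top; z up; its x axis points to the stem's flat side.
- stem_top (a point): Centre of the top of the bare steel D stem, axes as stem_base (x towards the flat); moves down as the stem is pressed. The stem is upright, 16 mm in diameter with one flat 4.5 mm from its axis; its top is 30 mm above stem_base's origin when not pressed and has a 2 mm high chamfer (down to 12.4 mm). The flat runs down the upper 18 mm; below it the stem is round. It cannot turn.
- stem (a joint): How far the stem is pressed down, in m: 0 (up) to 0.006 (stop). A spring pushes it up with 4 N at 0 and about 9.5 N at the stop.
- knob: Loose black knob, about 90 g, standing on the table bore down. Origin: centre of its underside; z up. Round skirt 46 mm wide, 20 mm high, with a wedge pointer nose at its +x side (reaching 31 mm from the axis); on it an upright bar 42 mm long (along x), 14 mm thick, from 20 to 45 mm above the origin, with a white line on top near its +x end. Grip the bar across its thickness.
- knob_bore (a point): Mouth centre of the knob's bore (same point and axes as knob). The bore is D-shaped, 14 mm deep, 17.6 mm in diameter, its flat on the +x side (the nose's side) 5.3 mm from the axis: 0.8 mm play all round, about 0.1 rad in turn. Fully home its x points the same way as stem_base's x, the stem's top touches the bore's roof, and this point is 14 mm below stem_top.
- bowl: Steel bowl 130 mm wide, 50 mm high; bystander. Origin: centre of its underside.
- gasket: Black rubber ring 90 mm wide, 12 mm high, lying flat; bystander. Origin: centre of its underside.
- wrench: Steel wrench lying flat; bystander. Origin: under its middle.
- bottle: Green bottle 60 mm wide, 170 mm high; bystander. Origin: centre of its underside.
Things that resemble listed ones, but are neither listed nor needed, are in the scene too. Leave any pink look-alike of the knob alone.

How it is judged:
By the outcome, as a careful person would: the job done as asked, in the order asked, and still so for the second after the job is handed in, while the arm keeps its last pose, push and grip.
It also fails if it takes over 58 s, if anything falls off the work surface, if the arm or the gripper's body presses on something with over 40 N, if the wrist force passes 120 N, or if a joint passes its speed limit or range.

## Working session

There is one attempt and no reset: what is moved stays moved. The work goes in short steps, Python scripts to look and compute and a shell command to move; the robot and the scene stay as the last step left them, time stands still between calls to the robot, and variables do not carry over. Pictures are saved under pics/ and viewed, and the job is handed in when it is done.

```bash
ls; mkdir -p pics; python3 - <<'E'
from cell import state, snapshot, tip_extent
import cv2
s=state();print({k:(v if not hasattr(v,'tolist') else v.tolist()) for k,v in s.items()})
import json,pickle
for n in ("side","top"):
    d=snapshot(n);cv2.imwrite(f"pics/{n}0.png",d["color"]);print(n,d["fx"],d["fy"],d["cx"],d["cy"],d["rvec"],d["tvec"])
    pickle.dump(d,open(f"{n}0.pkl","wb"))
E
```

```text
pics
{'t': 0.0, 'qpos': [-1.3240278887755734, 0.27657554041056587, 1.5061109183651804, -2.2941156525492755e-05, 1.360685880140018, -0.1209781222249788], 'joint_velocities': [0.002074083796858286, 0.0019214039158601975, -0.0010745686567010628, 0.00034525911125407366, -0.0004547064219641391, -8.75294851085479e-05], 'tau': [-0.00011853113392135128, -40.45934200286865, -23.723110556602478, 0.07010119501501322, 0.03478914499282837, -0.00012576869721669937], 'position': [0.2065858014390349, -0.5360270909548771, 0.21562467083110606], 'orientation': [-0.0005800073253387851, 0.824474674849681, -0.5658981521315956, -0.0006749348569153753], 'ft_force': [0.7700627686787604, 0.5475528250115157, -1.0886266792866466], 'moment': [0.019015491251492097, -0.019766318310164843, -0.04642739780408918], 'opening': 0.09392479023929058}
side 450.8811752447457 450.8811752447457 284.11073278644716 209.59789942175894 [ 0.67047262 -2.41935807  1.37163209] [0.46065391 0.2412601  0.93349312]
top 460.79887947244504 460.79887947244504 272.27913050126375 212.0218404064216 [ 2.12469499 -2.14716287  0.17606869] [-0.01777946  0.5488213   1.26330129]
```

View pics/side0.png

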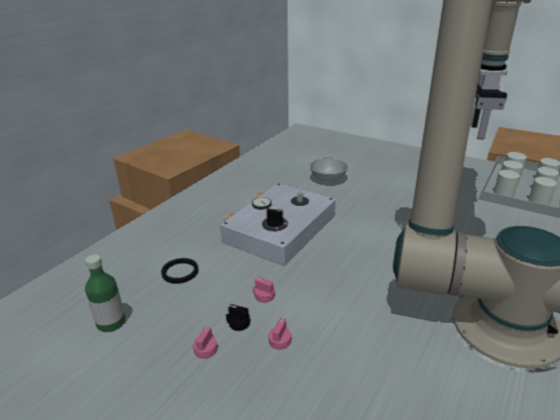

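View pics/top0.png

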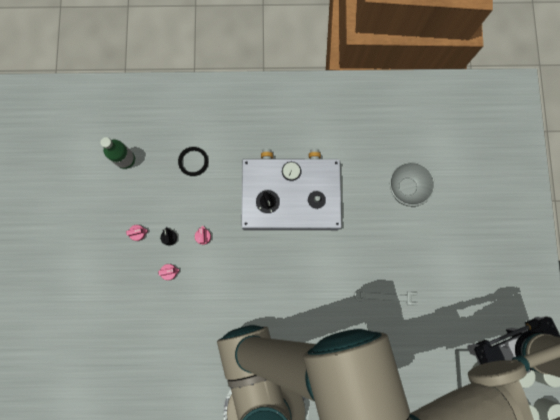

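The side view shows the unit at about (280,220), with the isolator at (275,220), the stem at (300,198) and the black knob at (238,317) among three pink ones. In the top view the isolator is at (267,202), the stem at (317,200) and the knob at (168,236). Next I'll zoom in.

```bash
python3 - <<'E'
import pickle,cv2,numpy as np
s=pickle.load(open('side0.pkl','rb'))['color'];t=pickle.load(open('top0.pkl','rb'))['color']
def c(im,x,y,w,h,k):return cv2.resize(im[y:y+h,x:x+w],None,fx=k,fy=k,interpolation=cv2.INTER_CUBIC)
cv2.imwrite('pics/za.png',np.vstack([c(t,235,150,115,90,6.9)[:300*2]])[:600,:800])
k=np.hstack([c(t,145,212,50,50,8),c(s,213,292,50,50,8)]);cv2.imwrite('pics/zb.png',k)
cv2.imwrite('pics/zc.png',c(s,215,175,130,90,6))
E
```

```text
(no output)
```

View pics/za.png

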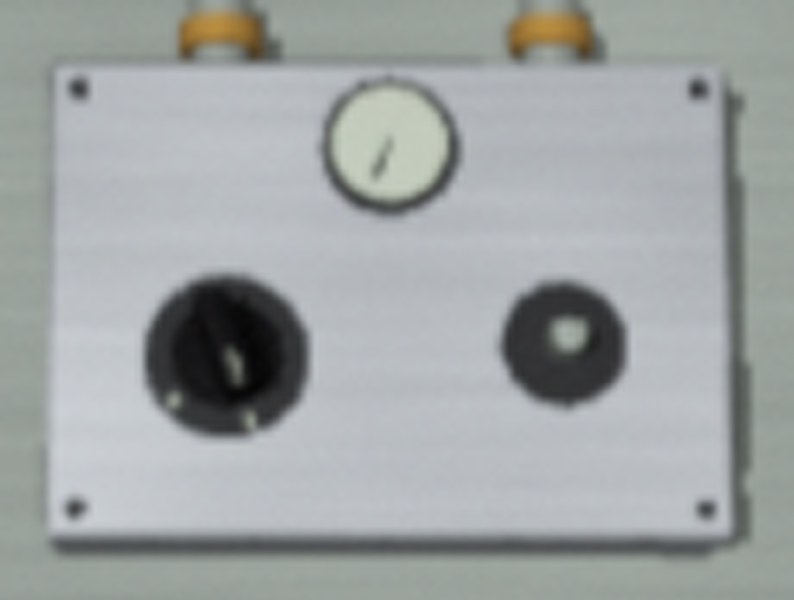

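View pics/zb.png

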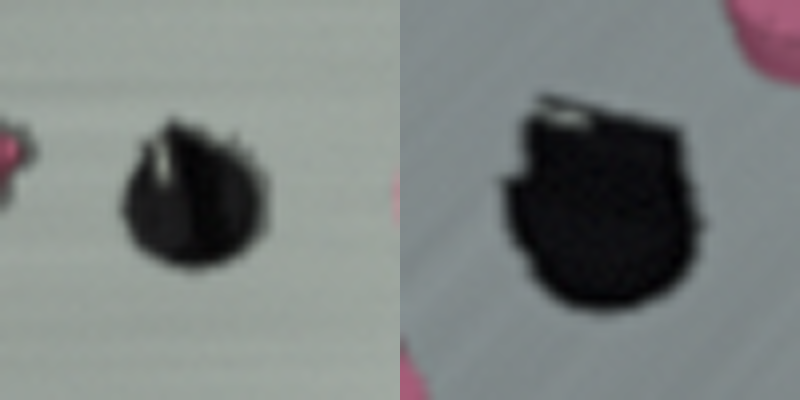

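View pics/zc.png

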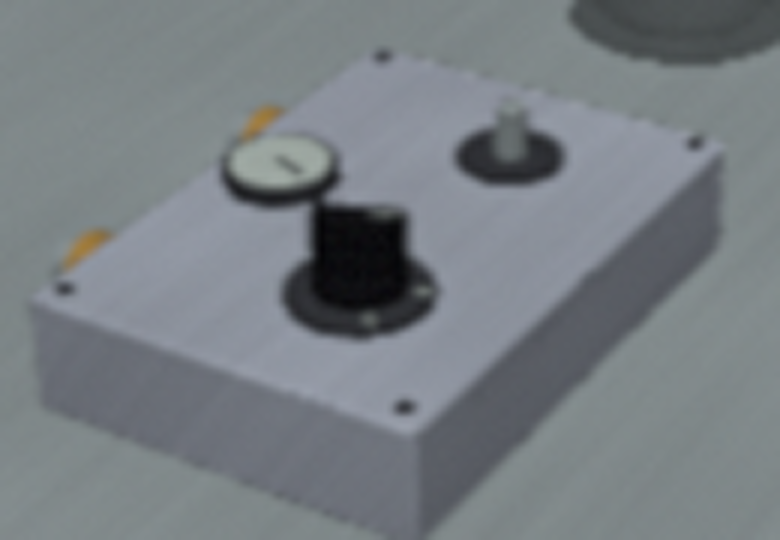

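```bash
cat > h.py <<'E'
import numpy as np,cv2,pickle
def K(d):return np.array([[d['fx'],0,d['cx']],[0,d['fy'],d['cy']],[0,0,1.]])
def ray(d,p,z):
    R=cv2.Rodrigues(np.array(d['rvec'],float))[0];t=np.array(d['tvec'],float).ravel()
    C=-R.T@t;v=R.T@np.linalg.inv(K(d))@np.array([p[0],p[1],1.]);return C+v*(z-C[2])/v[2]
def proj(d,X):
    return cv2.projectPoints(np.array(X,float).reshape(-1,1,3),np.array(d['rvec'],float),np.array(d['tvec'],float),K(d),None)[0].reshape(-1,2)
def load(n):return pickle.load(open(n+'.pkl','rb'))
def rectify(d,c,z,half=0.04,n=400):
    "metric top-down patch at plane z: col right=-y, row up=+x"
    q=[(c[0]+half,c[1]+half,z),(c[0]+half,c[1]-half,z),(c[0]-half,c[1]-half,z),(c[0]-half,c[1]+half,z)]
    M=cv2.getPerspectiveTransform(proj(d,q).astype(np.float32),np.float32([[0,0],[n,0],[n,n],[0,n]]))
    return cv2.warpPerspective(d['color'],M,(n,n),flags=cv2.INTER_CUBIC)
E
python3 - <<'E'
from h import *
t=load('top0');s=load('side0')
g=cv2.cvtColor(t['color'],cv2.COLOR_BGR2GRAY)
# unit corners screws (za crop scale 6.9, origin 235,150)
for p in [(78,88),(698,90),(706,510),(76,508)]:
    print('screw',ray(t,(p[0]/6.9+235-.5,p[1]/6.9+150-.5),.06).round(4))
def disc(box,th,z):
    x,y,w,h=box;m=(g[y:y+h,x:x+w]<th).astype(np.uint8)
    c=max(cv2.findContours(m,0,1)[0],key=cv2.contourArea);e=cv2.fitEllipse(c);p=(e[0][0]+x,e[0][1]+y)
    print(box,p,e[1],ray(t,p,z).round(4));return ray(t,p,z)
st=disc((300,182,36,36),110,.064); iso=disc((252,186,32,32),110,.066); disc((155,222,28,28),80,.01)
print(g[190:212,307:330])
P=[rectify(t,st,.09,.035),rectify(t,iso,.104,.035)]
cv2.imwrite('pics/r1.png',np.hstack(P))
E
```

```text
screw [0.6911 0.0506 0.06  ]
screw [ 0.6875 -0.2061  0.06  ]
screw [ 0.512  -0.2036  0.06  ]
screw [0.5155 0.0516 0.06  ]
(300, 182, 36, 36) (316.24008560180664, 199.35221481323242) (16.619831085205078, 17.047443389892578) [ 0.5803 -0.1475  0.064 ]
(252, 186, 32, 32) (267.4125061035156, 200.96210098266602) (21.822256088256836, 22.773279190063477) [ 0.5767 -0.0102  0.066 ]
(155, 222, 28, 28) (168.9208469390869, 236.75366973876953) (15.809760093688965, 15.953235626220703) [0.4851 0.276  0.01  ]
[[183 184 183 184 181 177 161 154 153 147 148 158 169 180 182 183 183 184
  183 182 182 183 183]
 [183 184 183 181 172 144 108  96  91  81  84 101 122 147 168 180 182 185
  183 183 184 183 182]
 [184 183 175 149 128  91  62  56  56  53  55  57  65  85 122 151 178 185
  184 183 183 184 183]
 [187 181 153  95  65  56  52  51  52  52  51  50  52  55  66  96 153 183
  185 185 186 185 184]
 [185 170 114  62  53  52  51  51  52  51  52  51  51  51  51  62 103 163
  183 186 187 186 185]
 [182 151  76  54  52  52  51  53  57  64  70  58  56  52  50  53  69 126
  177 184 184 185 184]
 [173 118  59  50  5
[... 832 characters left out ...]
167 187 189 188 190]
 [185 175 136  92  59  51  51  51  52  52  52  50  51  51  52  60  93 152
  184 188 189 189 189]
 [185 183 175 145  91  62  53  52  52  52  51  52  52  56  72 109 152 183
  189 189 190 189 190]
 [188 188 188 180 147 107  75  65  59  58  55  61  67  88 125 164 186 191
  192 191 191 191 192]
 [192 192 192 190 182 163 144 132 112 102  88 117 139 153 171 189 192 193
  193 192 192 191 193]
 [191 191 192 191 190 187 185 180 167 160 152 171 185 187 189 191 191 191
  192 192 192 191 191]
 [191 191 191 191 191 189 190 189 188 186 187 188 190 190 190 190 191 190
  190 189 190 190 191]
 [190 190 190 190 189 189 189 187 188 189 188 188 188 189 189 189 188 189
  188 189 190 189 189]]
```

View pics/r1.png

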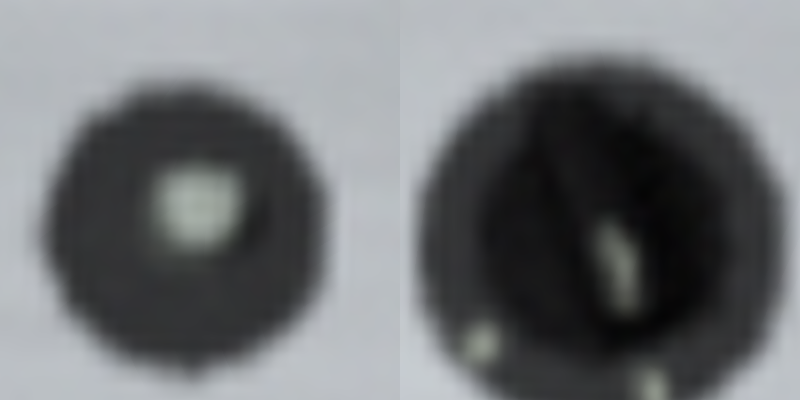

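The rectified patches show the stem's flat at the top edge, facing roughly world +x. The isolator bar leans, its white line is at the near end, and the second tick lies clockwise of it. I'll quantify these, and the knob.

```bash
python3 - <<'E'
from h import *
t=load('top0');s=load('side0')
st=(.580,-.148);iso=(.577,-.010)
# stem: side view pos of top
P=[]
for d in (t,s):
    r=rectify(d,st,.09,.02); P.append(r)
    g=cv2.cvtColor(r,cv2.COLOR_BGR2GRAY); 
cv2.imwrite('pics/r2.png',np.hstack(P))
g=cv2.GaussianBlur(cv2.cvtColor(P[0],cv2.COLOR_BGR2GRAY),(0,0),3)
for th in (95,105,115,125,135):
    m=(g>th).astype(np.uint8);c=max(cv2.findContours(m,0,1)[0],key=lambda c:cv2.contourArea(c) if cv2.pointPolygonTest(c,(float(200),190.),True)>-60 and cv2.contourArea(c)<60000 else 0)
    x,y,w,h=cv2.boundingRect(c);M=cv2.moments(c);cx,cy=M['m10']/M['m00'],M['m01']/M['m00']
    pts=c[:,0,:];up=pts[(abs(pts[:,0]-cx)<w*.25)&(pts[:,1]<cy)]
    k=np.polyfit(up[:,0],up[:,1],1)
    # world: x=.6-row*1e-4 ; y = st1+.02-col*1e-4
    print(th,(x,y,w,h),'cent world',(st[0]+.02-cy*1e-4).round(4),(st[1]+.02-cx*1e-4).round(4),'flat normal yaw deg',np.degrees(-np.arctan(k[0])).round(1), 'minRect',cv2.minAreaRect(c)[2])
# bar lines: white line / ticks
for d,n in((t,'t'),):
    r=rectify(d,iso,.104,.035);b=cv2.cvtColor(r,cv2.COLOR_BGR2GRAY)
    m=((b>75)).astype(np.uint8);
    for c in cv2.findContours(m,0,1)[0]:
        if 20<cv2.contourArea(c)<5000:
            M=cv2.moments(c);p=(M['m10']/M['m00'],M['m01']/M['m00']);mu=.5*np.degrees(np.arctan2(2*M['mu11'],M['mu20']-M['mu02']))
            print('white',p,'world@.104',iso[0]+.035-p[1]*1.75e-4,iso[1]+.035-p[0]*1.75e-4,cv2.contourArea(c),'axis img deg',mu)
E
```

```text
Traceback (most recent call last):
AttributeError: 'float' object has no attribute 'round'
```

View pics/r2.png

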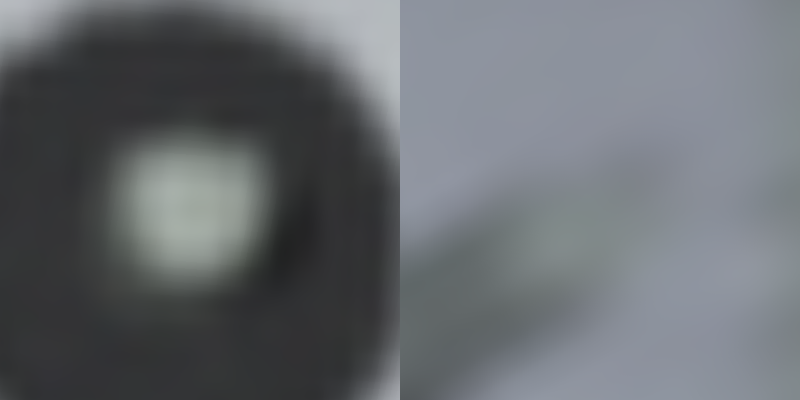

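```bash
python3 - <<'E'
from h import *
t=load('top0');s=load('side0')
st=np.array((.580,-.148));iso=np.array((.577,-.010))
r=rectify(t,st,.09,.02)
g=cv2.GaussianBlur(cv2.cvtColor(r,cv2.COLOR_BGR2GRAY),(0,0),3)
for th in (95,105,115,125,135,145):
    m=(g>th).astype(np.uint8);m[:60]=0;m[330:]=0;m[:,:50]=0;m[:,330:]=0
    c=max(cv2.findContours(m,0,1)[0],key=cv2.contourArea)
    x,y,w,h=cv2.boundingRect(c);M=cv2.moments(c);cx,cy=M['m10']/M['m00'],M['m01']/M['m00']
    pts=c[:,0,:];up=pts[(abs(pts[:,0]-cx)<w*.25)&(pts[:,1]<cy)]
    k=np.polyfit(up[:,0],up[:,1],1)
    print(th,(x,y,w,h),'cent',round(st[0]+.02-cy*1e-4,4),round(st[1]+.02-cx*1e-4,4),'yaw',round(np.degrees(-np.arctan(k[0])),1),cv2.minAreaRect(c)[2])
for z in(.066,.104):
  print('iso z',z)
  r=rectify(t,iso,z,.04);b=cv2.cvtColor(r,cv2.COLOR_BGR2GRAY);b[:110]=0;b[:, :50]=0
  yy,xx=np.mgrid[:400,:400]; 
  m=((b>72)&((xx-200)**2+(yy-200)**2<190**2)).astype(np.uint8)
  for c in cv2.findContours(m,0,1)[0]:
    if 20<cv2.contourArea(c)<3000:
        M=cv2.moments(c);p=np.array((M['m10']/M['m00'],M['m01']/M['m00']));mu=.5*np.degrees(np.arctan2(2*M['mu11'],M['mu20']-M['mu02']))
        print('white',p.round(),'world',(iso+.04-p[::-1]*2e-4).round(4),cv2.contourArea(c),'img axis',round(mu,1))
P=[rectify(t,(.485,.276),.045,.04),rectify(s,(.485,.276),.045,.04)]
cv2.imwrite('pics/r3.png',cv2.convertScaleAbs(np.hstack(P),alpha=2.5))
P=[rectify(t,iso,.104,.04),rectify(s,iso,.104,.04)]
cv2.imwrite('pics/r4.png',cv2.convertScaleAbs(np.hstack(P),alpha=3))
E
```

```text
95 (115, 139, 150, 145) cent 0.5792 -0.1469 yaw -2.4 90.0
105 (120, 144, 141, 135) cent 0.5792 -0.147 yaw -2.7 90.0
115 (126, 149, 131, 125) cent 0.5792 -0.147 yaw -3.4 90.0
125 (131, 153, 122, 116) cent 0.5792 -0.1471 yaw -4.3 90.0
135 (136, 158, 112, 106) cent 0.5792 -0.1471 yaw -5.2 90.0
145 (141, 163, 103, 96) cent 0.5791 -0.147 yaw -8.8 90.0
iso z 0.066
white [217. 222.] world [ 0.5726 -0.0135] 1192.5 img axis 74.4
white [ 57. 124.] world [0.5922 0.0186] 445.0 img axis -72.6
iso z 0.104
white [246. 366.] world [ 0.5438 -0.0191] 1165.0 img axis 76.4
white [ 86. 326.] world [0.5518 0.0129] 2607.0 img axis 42.5
white [219. 258.] world [ 0.5654 -0.0137] 1122.0 img axis 74.7
white [ 71. 139.] world [0.5892 0.0158] 2648.0 img axis -59.7
```

View pics/r3.png

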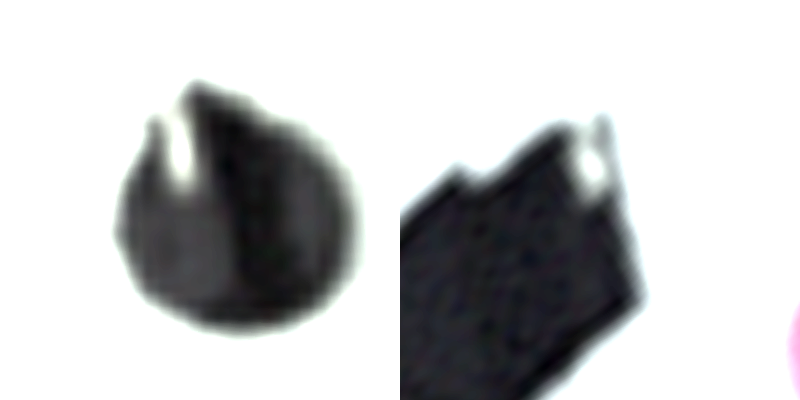

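View pics/r4.png

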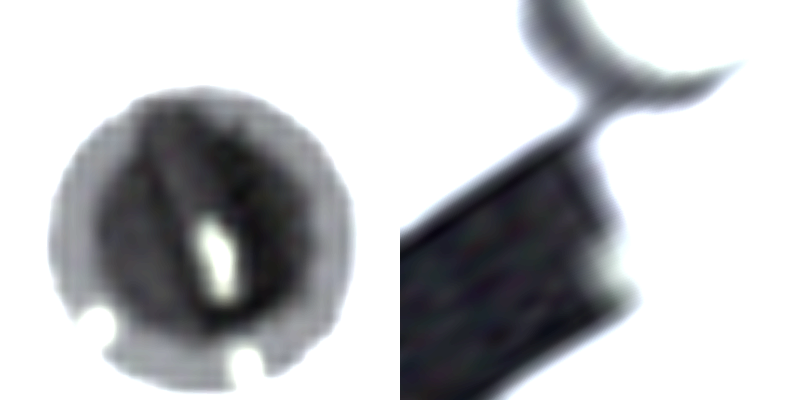

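```bash
python3 - <<'E'
from h import *
t=load('top0');s=load('side0')
c0=np.array((.485,.276))
W=lambda p:(c0+.04-np.array(p)[::-1]*2e-4)
b=cv2.cvtColor(rectify(t,c0,.045,.04),cv2.COLOR_BGR2GRAY)
print(b[70:260:10,110:260:10])
for th in (60,70,80,90):
    m=(b>th).astype(np.uint8);m[:135]=0;m[200:]=0;m[:,:140]=0;m[:,215:]=0
    for c in cv2.findContours(m,0,1)[0]:
        if cv2.contourArea(c)>50:
            M=cv2.moments(c);print(th,'line',W((M['m10']/M['m00'],M['m01']/M['m00'])).round(4),cv2.contourArea(c),.5*np.degrees(np.arctan2(2*M['mu11'],M['mu20']-M['mu02'])))
# skirt: rear half arc at z=.02 (top rim)
for z in(0.0,.01,.02):
    b=cv2.cvtColor(rectify(t,c0,z,.04),cv2.COLOR_BGR2GRAY);m=(b<95).astype(np.uint8)
    c=max(cv2.findContours(m,0,1)[0],key=cv2.contourArea)[:,0,:]
    q=np.array([W(p) for p in c]);rear=q[q[:,0]<c0[0]+.005]
    A=np.c_[2*rear,np.ones(len(rear))];x=np.linalg.lstsq(A,(rear**2).sum(1),rcond=None)[0]
    r=np.sqrt(x[2]+x[0]**2+x[1]**2);dd=np.hypot(*(q-x[:2]).T);i=dd.argmax();print(z,'circ',x[:2].round(4),r.round(4),'far',q[i].round(4),dd[i].round(4),np.degrees(np.arctan2(*(q[i]-x[:2])[::-1])))
# side: white line
g=cv2.cvtColor(s['color'],cv2.COLOR_BGR2GRAY);m=(g>75).astype(np.uint8)
print(g[303:312,226:242])
R=cv2.Rodrigues(t['rvec'])[0];print('top cam',(-R.T@np.array(t['tvec']).ravel()).round(3))
R=cv2.Rodrigues(s['rvec'])[0];print('side cam',(-R.T@np.array(s['tvec']).ravel()).round(3))
E
```

```text
[[164 166 165 164 164 164 160 150 129 125 139 152 157 159 160]
 [165 164 164 165 164 162 152 135 100  89 106 125 134 139 146]
 [164 163 162 163 162 154 132 103  64  49  63  79  93 106 118]
 [161 161 156 150 145 134 112  81  44  23  27  38  51  66  82]
 [160 159 149 132 115 110 102  82  47  21  16  18  26  41  55]
 [160 159 145 120  85  85 101  96  57  22  11   9  11  18  32]
 [160 159 146 118  68  65  96 111  70  24  12   6   4   6  15]
 [159 158 141 109  60  53  91 122  82  28  15   8   5   6   9]
 [159 155 128  87  46  50  92 133  91  33  19   9   6   8   8]
 [158 146 107  58  31  43  88 127  96  40  23   8   3   8   9]
 [155 127  79  37  21  37  74 107  89  46  25   8   3   7  10]
 [149 104  54  30  21  34  56  82  74  43  27  13   6   6   8]
 [139  89  40  26  20  29  43  58  53  36  26  14   7   6   9]
 [128  78  33  25  22  26  31  37  35  29  24  16  10   6   8]
 [118  69  31  27  25  26  27  28  28  26  22  18  12   7   6]
 [112  66  33  29  27  27  26  28  28  27  25  21  14   7   8]
 [103  59  32  30  27  26  26  28  28  26  26  23  15   7   8]
 [110  63  32  30  26  25  24
[... 634 characters left out ...]
124 0.2834] 0.0291 19.44326535562394
[[135 136 137 131 120 116 124 129 133 135 136 138 137 137 138 137]
 [136 137 136 122  93  73  75  89 103 115 126 132 134 138 142 139]
 [136 137 133 120 101  85  70  73  79  76  79  85 101 119 130 132]
 [136 131 112  81  67  79  97 114 115  96  65  40  49  64  76  82]
 [134 119  81  37  25  43  61  76  79  75  59  27  16  20  25  30]
 [133 115  70  26   9  16  19  24  26  34  32  18  10  13  15  14]
 [134 116  70  23   8  10  12  12  12  16  16  16  15  14  12  14]
 [135 116  72  23   8  11  10  12  12  12  16  16  17  15  15  14]
 [135 123  84  34  10   6  11  13   8  13  11  12  14  12  14  15]]
top cam [ 0.335 -0.022  1.336]
side cam [0.03  0.815 0.69 ]
```

```bash
cat >> h.py <<'E'
def yaw_of(q):
    from scipy.spatial.transform import Rotation as R
    M=R.from_quat([q[1],q[2],q[3],q[0]]).as_matrix();return M,np.degrees(np.arctan2(M[1,0],M[0,0]))
def to(x,y,z,yaw):
    from cell import state
    s=state();M,w=yaw_of(s['orientation']);d=M.T@(np.array([x,y,z])-np.array(s['position']))*100
    turn=-((yaw-w+180)%360-180)
    print('t',round(s['t'],2),'pos',np.round(s['position'],4),'yaw',round(w,2),'F',np.round(s['ft_force'],1),'M',np.round(s['moment'],2),'open',round(s['opening'],4),'q',np.round(s['qpos'],2))
    print('SHIFT cm',d.round(2),'TURN',round(turn,1))
E
python3 -c "
from h import *
to(.577,-.010,.19,-75)"
```

```text
t 0.1 pos [ 0.2066 -0.5361  0.2157] yaw -68.92 F [ 0.3 -0.1 -0. ] M [-0.05  0.03 -0.  ] open 0.094 q [-1.32  0.28  1.51  0.    1.36 -0.12]
SHIFT cm [-35.76 -53.48   2.64] TURN 6.1
```

```bash
python3 -m creep '[[-2,-3,0,0],[-5,-7.5,0,1],[-8.3,-12.4,0.2,2],[-11.6,-17.4,0.5,3],[-15,-22.4,0.8,4],[-18.3,-27.4,1,5],[-21.6,-32.4,1.3,6],[-25,-37.4,1.6,6],[-28.3,-42.3,1.9,6],[-31.6,-47.3,2.2,6],[-34.5,-51.6,2.5,6],[-35.8,-53.5,2.6,6]]' 0
python3 -m creep '[[0,0,0,0],[0,0,0,0]]'
python3 - <<'E'
from h import *
from cell import snapshot
to(.577,-.010,.09,-75)
for n in("side","top"):
    d=snapshot(n);cv2.imwrite(f"pics/{n}1.png",d["color"]);pickle.dump(d,open(n+'1.pkl','wb'))
E
```

```text
t: 1.6
position: [0.5779, -0.0079, 0.1896]
orientation: [0.0, 0.795, -0.607, -0.001]
ft_force: [-0.5, -0.2, 0.1]
opening: 0.0939
t: 1.85
position: [0.5763, -0.0115, 0.1904]
orientation: [0.001, 0.793, -0.609, -0.0]
ft_force: [0.2, 0.8, 1.0]
opening: 0.0939
t 1.85 pos [ 0.5763 -0.0115  0.1904] yaw -74.98 F [0.2 0.8 1. ] M [-0.02 -0.03  0.08] open 0.0939 q [-0.14  0.29  1.54 -0.    1.3   1.17]
SHIFT cm [-0.14 -0.12 10.04] TURN 0.0
```

View pics/side1.png

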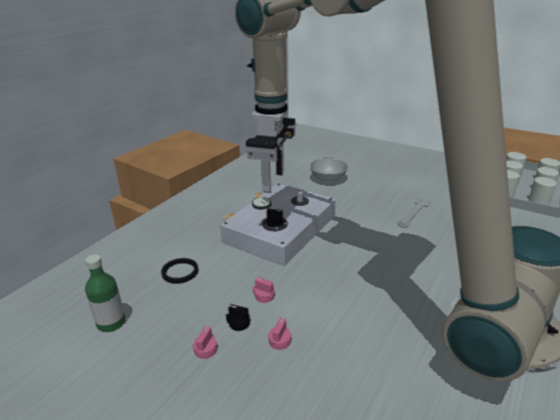

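View pics/top1.png

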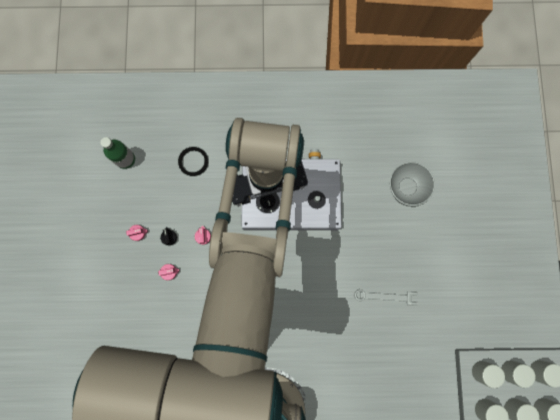

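The pictures show the gripper hovering over the unit, with a finger at (267,175) in the side view and the bar at (275,215). I'll check the two-view consistency of the isolator, stem and knob.

```bash
python3 - <<'E'
from h import *
s=load('side0');t=load('top0')
im=cv2.resize(s['color'],None,fx=1,fy=1)
def z(d,pts,o,k,w,h):
    x,y=o;c=cv2.resize(d['color'][y:y+h,x:x+w],None,fx=k,fy=k,interpolation=cv2.INTER_CUBIC);c=cv2.convertScaleAbs(c,alpha=1.6)
    for p,col in pts:
        for q in proj(d,p): cv2.circle(c,tuple(int(round((q[i]+.5-o[i])*k)) for i in(0,1)),2,col,-1)
    return c
def circ(x,y,zz,r):a=np.linspace(0,6.28,50);return np.c_[x+r*np.cos(a),y+r*np.sin(a),0*a+zz]
def bar(x,y,yaw,z):
    a=np.radians(yaw);R=np.array([[np.cos(a),-np.sin(a)],[np.sin(a),np.cos(a)]]);q=np.array([(21,7),(21,-7),(-21,-7),(-21,7)])*1e-3@R.T
    return np.c_[q+[x,y],[z]*4]
i=(.577,-.0102);st=(.5795,-.1475);k=(.484,.2755)
P=[(circ(*i,.066,.034),(0,255,0)),(bar(*i,15,.104),(0,0,255)),(circ(*st,.064,.026),(255,0,0)),(circ(*st,.090,.0062),(0,255,255))]
Q=[(circ(*k,0,.023),(0,255,0)),(bar(*k,15,.045),(0,0,255)),(circ(*k,.02,.023),(255,0,0))]
cv2.imwrite('pics/o1.png',np.vstack([np.hstack([z(t,P,(245,180),4,100,42),z(s,P,(250,182),4,100,60)[:168]]),np.hstack([z(t,Q,(145,212),8,50,50),z(s,Q,(213,292),8,50,50)])]))
E
```

```text
(no output)
```

View pics/o1.png

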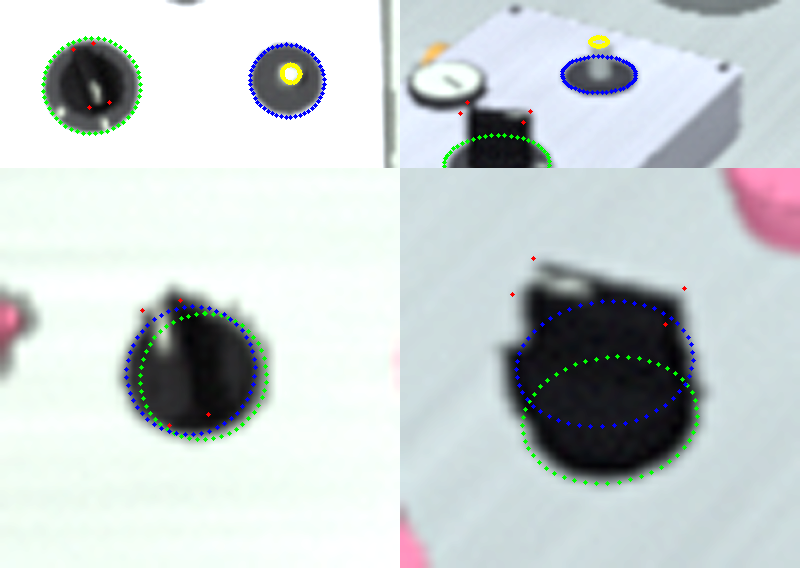

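The overlays agree in both views to about 2 mm, so I'll descend and grip the isolator.

```bash
python3 -m creep '[[-0.1,-0.1,2,0],[-0.1,-0.1,5,0],[-0.1,-0.1,8,0],[-0.1,-0.1,9.5,0],[-0.1,-0.1,9.9,0],[-0.1,-0.1,9.9,0],[-0.1,-0.1,9.9,0]]' 120
python3 -m creep '[[0,0,0,0],[0,0,0,0],[0,0,0,0],[0,0,0,0],[0,0,0,0]]' 255
python3 -c "
from h import *
to(.577,-.010,.09,-75)"
```

```text
t: 2.82
position: [0.5788, -0.0091, 0.0926]
orientation: [-0.001, 0.794, -0.608, 0.001]
ft_force: [0.1, 0.3, -0.2]
opening: 0.05
t: 3.45
position: [0.5782, -0.0097, 0.0915]
orientation: [0.0, 0.794, -0.608, 0.001]
ft_force: [0.7, -3.2, 0.3]
opening: 0.0143
t 3.45 pos [ 0.5782 -0.0097  0.0915] yaw -74.88 F [ 0.7 -3.2  0.3] M [-0.47 -0.07  0.24] open 0.0143 q [-0.14  0.38  1.69 -0.    1.08  1.17]
SHIFT cm [-0.01  0.13  0.15] TURN 0.1
```

```bash
python3 -m creep '[[0,0,0,6],[0,0,0,13],[0,0,0,20],[0,0,0,27],[0,0,0,34],[0,0,0,41],[0,0,0,48],[0,0,0,55],[0,0,0,61],[0,0,0,65],[0,0,0,66],[0,0,0,66]]'
python3 -c "
from h import *
to(.577,-.010,.09,-75)"
```

```text
t: 4.95
position: [0.577, -0.0123, 0.0916]
orientation: [-0.002, -0.336, 0.942, -0.003]
ft_force: [-2.2, -9.2, 1.3]
opening: 0.0138
t 4.95 pos [ 0.577  -0.0123  0.0916] yaw -140.77 F [-2.2 -9.2  1.3] M [-1.61  0.39  0.47] open 0.0138 q [-0.14  0.38  1.69 -0.01  1.08  2.32]
SHIFT cm [-0.14  0.18  0.16] TURN -65.8
```

```bash
python3 -m creep '[[0,0,0,0],[0,0,0,0],[0,0,0,0],[0,0,-1,0],[0,0,-4,0],[0,0,-8,0],[0,0,-11,0],[0,0,-12,0],[0,0,-12,0]]' 90
python3 - <<'E'
from h import *
from cell import snapshot
to(.484,.2755,.2,-75)
P=[]
for n in("side","top"):
    d=snapshot(n);pickle.dump(d,open(n+'2.pkl','wb'));
    P.append(cv2.resize(d['color'][180:255,220:320] if n=='side' else d['color'][175:250,230:330],None,fx=4,fy=4,interpolation=cv2.INTER_CUBIC))
cv2.imwrite('pics/o2.png',cv2.convertScaleAbs(np.hstack(P),alpha=1.8))
E
```

```text
t: 6.08
position: [0.578, -0.0088, 0.2118]
orientation: [0.0, -0.334, 0.942, -0.0]
ft_force: [0.4, 0.1, -0.9]
opening: 0.0614
t 6.08 pos [ 0.578  -0.0088  0.2118] yaw -140.92 F [ 0.4  0.1 -0.9] M [0.03 0.   0.01] open 0.0614 q [-0.14  0.28  1.51  0.    1.35  2.32]
SHIFT cm [-10.62  28.     1.17] TURN -65.9
```

View pics/o2.png

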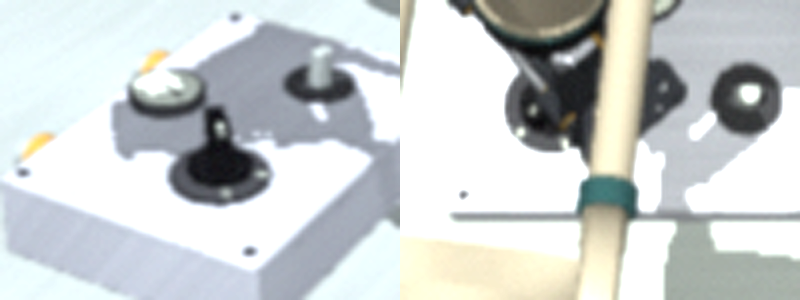

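The isolator now points at the second tick (bar at (220,130) in the crop). Next I'll go over the knob, with the jaws across the bar at yaw about −74°.

```bash
python3 -m creep '[[-0.5,1.5,0,-4],[-2,5,0,-12],[-3.5,9,0.2,-20],[-5,13,0.4,-29],[-6.5,17,0.6,-38],[-8,21,1,-47],[-9.5,25,1,-56],[-10.4,27.5,1.2,-63],[-10.6,28,1.2,-67],[-10.6,28,1.2,-67],[-10.6,28,1.2,-67]]' 90
python3 -c "
from h import *
to(.484,.2755,.034,-74)"
```

```text
t: 7.55
position: [0.4835, 0.2747, 0.1986]
orientation: [0.001, 0.799, -0.602, -0.0]
ft_force: [0.1, -1.1, 0.0]
opening: 0.0609
t 7.55 pos [0.4835 0.2747 0.1986] yaw -74.0 F [ 0.1 -1.1  0. ] M [0.01 0.04 0.04] open 0.0609 q [ 0.39  0.26  1.57 -0.    1.31  1.68]
SHIFT cm [-0.07 -0.1  16.46] TURN -0.0
```

```bash
python3 -m creep '[[0,0,2,0],[0,0,6,0],[0,0,10,0],[0,0,13,0],[0,0,13.5,0],[0,0,13.5,0]]' 90
python3 - <<'E'
from h import *
from cell import snapshot
to(.484,.2755,.034,-74)
P=[]
for n in("side","top"):
    d=snapshot(n);pickle.dump(d,open(n+'3.pkl','wb'));
    P.append(cv2.resize(d['color'][265:365,190:290] if n=='side' else d['color'][190:290,120:220],None,fx=4,fy=4,interpolation=cv2.INTER_CUBIC))
cv2.imwrite('pics/o3.png',cv2.convertScaleAbs(np.hstack(P),alpha=1.8))
E
```

```text
t: 8.3
position: [0.4844, 0.275, 0.0648]
orientation: [-0.0, 0.799, -0.602, 0.0]
ft_force: [-0.2, -0.3, 0.8]
opening: 0.0604
t 8.3 pos [0.4844 0.275  0.0648] yaw -73.98 F [-0.2 -0.3  0.8] M [-0.01  0.    0.04] open 0.0604 q [ 0.39  0.38  1.77 -0.    1.    1.68]
SHIFT cm [-0.06  0.02  3.08] TURN 0.0
```

View pics/o3.png

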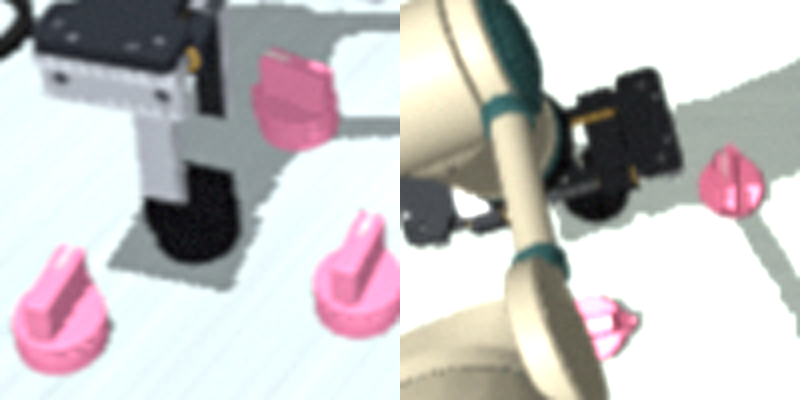

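The fingers straddle the knob and are clear of the pink ones, so I'll go down and grip.

```bash
python3 -m creep '[[0,0,1,0],[0,0,2.2,0],[0,0,2.9,0],[0,0,3,0],[0,0,3,0]]' 90
python3 -m creep '[[0,0,0,0],[0,0,0,0],[0,0,0,0],[0,0,0,0],[0,0,0,0]]' 255
python3 -c "
from h import *
to(.58,-.1475,.15,-93)"
```

```text
t: 9.02
position: [0.4838, 0.2753, 0.0343]
orientation: [0.0, 0.799, -0.601, 0.0]
ft_force: [-0.6, -0.2, 0.3]
opening: 0.0609
t: 9.65
position: [0.4837, 0.2754, 0.0345]
orientation: [-0.0, 0.799, -0.601, -0.0]
ft_force: [-0.3, 0.2, 0.2]
opening: 0.0143
t 9.65 pos [0.4837 0.2754 0.0345] yaw -73.94 F [-0.3  0.2  0.2] M [-0.02  0.01 -0.05] open 0.0143 q [0.39 0.41 1.8  0.   0.93 1.68]
SHIFT cm [ 43.3    2.45 -11.56] TURN 19.1
```

```bash
python3 -m creep '[[0,0,-1.5,0],[0,0,-5,0],[0,0,-9,0],[2,0.1,-13,1],[5,0.3,-16,3],[10,0.6,-17,6],[15.5,0.9,-17,9],[21,1.2,-17,12],[26.5,1.5,-17,15],[32,1.8,-17,17],[37,2.1,-16.5,19],[41,2.3,-15.5,19]]'
python3 -c "
from h import *
to(.58,-.1475,.16,-93)"
```

```text
t: 11.15
position: [0.5757, -0.1274, 0.1907]
orientation: [0.0, -0.688, 0.725, -0.001]
ft_force: [0.7, -0.2, -1.5]
opening: 0.0136
t 11.15 pos [ 0.5757 -0.1274  0.1907] yaw -93.01 F [ 0.7 -0.2 -1.5] M [ 0.06 -0.   -0.02] open 0.0136 q [-0.34  0.31  1.52 -0.    1.31  1.29]
SHIFT cm [ 1.98 -0.53  3.07] TURN -0.0
```

```bash
python3 -m creep '[[1,-0.2,1,0],[2,-0.4,2.5,0],[2.1,-0.4,3,0],[2.1,-0.4,3,0],[2.1,-0.4,3,0]]'
python3 - <<'E'
from h import *
from cell import snapshot
to(.58,-.1475,.124,-93)
P=[]
for n in("side","top"):
    d=snapshot(n);pickle.dump(d,open(n+'4.pkl','wb'));
    P.append(cv2.resize(d['color'][140:215,250:350] if n=='side' else d['color'][160:235,265:365],None,fx=4,fy=4,interpolation=cv2.INTER_CUBIC))
cv2.imwrite('pics/o4.png',cv2.convertScaleAbs(np.hstack(P),alpha=1.8))
E
```

```text
t: 11.78
position: [0.5783, -0.1454, 0.16]
orientation: [0.0, -0.689, 0.725, -0.0]
ft_force: [0.3, -0.4, -0.9]
opening: 0.014
t 11.78 pos [ 0.5783 -0.1454  0.16  ] yaw -92.86 F [ 0.3 -0.4 -0.9] M [-0.    0.07 -0.02] open 0.014 q [-0.36  0.34  1.55  0.    1.25  1.26]
SHIFT cm [ 0.2  -0.18  3.6 ] TURN 0.1
```

View pics/o4.png

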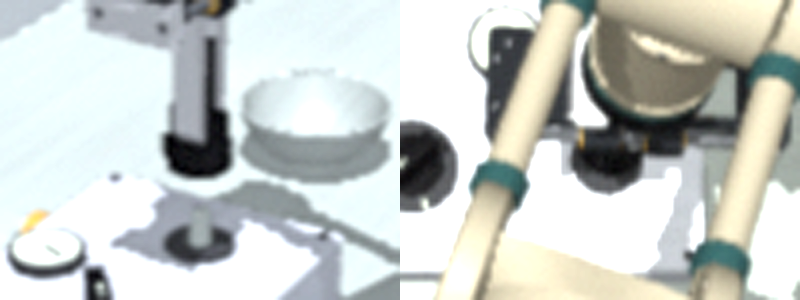

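```bash
cat > kn.py <<'E'
from h import *
from scipy.optimize import least_squares
def rim(d,z,c,lo,hi,th,r=.023,n=60):
    "edge points of the dark skirt's outline along rays outwards from c at plane z; angles lo..hi world deg"
    g=cv2.cvtColor(d['color'],cv2.COLOR_BGR2GRAY).astype(np.float32);out=[]
    for a in np.radians(np.linspace(lo,hi,n)):
        R=np.linspace(.012,.032,81);q=proj(d,np.c_[c[0]+R*np.cos(a),c[1]+R*np.sin(a),0*R+z])
        v=cv2.remap(g,q[:,0].astype(np.float32).reshape(1,-1),q[:,1].astype(np.float32).reshape(1,-1),cv2.INTER_LINEAR)[0]
        inner=v[:10].mean();outer=v[-10:].mean();
        if inner>th or outer<inner+30: continue
        i=np.argmax(v>(inner+outer)/2);
        if i>5: out.append((c[0]+R[i]*np.cos(a),c[1]+R[i]*np.sin(a)))
    return np.array(out)
def fitc(p,r):
    s=least_squares(lambda x:np.hypot(p[:,0]-x[0],p[:,1]-x[1])-(r if len(x)==2 else x[2]),p.mean(0),loss='soft_l1',f_scale=.0005);return s.x,np.sqrt(np.mean(s.fun**2))
E
python3 - <<'E'
from kn import *
s=load('side4');t=load('top4')
z=.160-.0345
c=np.array((.5783,-.1454))
a=np.degrees(np.arctan2(.815+.145,.03-.578));print('dir to side cam',a)
for it in range(2):
  p=rim(s,z,c,a-75,a+75,60);print('side',len(p),[np.r_[x[0],x[1]].round(4) for x in [fitc(p,.023)]]); 
p2=rim(t,z,c,150,210,60);print('top',len(p2),fitc(p2,.023) if len(p2)>4 else p2)
# stem top in side: rows of grey
g=cv2.cvtColor(s['color'],cv2.COLOR_BGR2GRAY);print(g[188:206,290:310])
q=proj(s,[(.5795,-.1475,.09),(.5795,-.1475,.064)]);print(q)
# washer centre in side
x,y,w,h=284,190,34,20
p=rim(s,.064,np.array((.5795,-.1475)),a-80,a+80,90);print(len(p),p[:3])
E
```

```text
dir to side cam 119.71916506010845
side 60 [array([ 0.5795, -0.1486,  0.0006])]
side 60 [array([ 0.5795, -0.1486,  0.0006])]
top 60 (array([ 0.57484721, -0.15345346]), np.float64(0.0010713777003329686))
[[138 116  94  92  95  98 104 111 120 130 137 140 138 134 121 105  98  92
   84  83]
 [111  99  90  89  89  91  92  93  96 104 109 114 110 101  92  83  80  80
   82  82]
 [ 90  90  90  90  91  91  91  89  88  87  91  93  92  91  90  85  81  80
   83  84]
 [ 87  90  90  92  93  92  91  89  84  81  84  86  89  92  93  91  87  87
   88  86]
 [ 90  91  92  93  92  91  92  90  86  86  85  87  88  90  92  92  92  93
   94  94]
 [ 90  92  94  93  94  93  92  91  92  95  93  91  88  88  91  92  94  95
   95  96]
 [ 92  94  93  93  93  93  94  91  92  95  95  92  88  87  93  94  96  95
   96  95]
 [ 93  94  94  94  93  91  88  88  91  94  94  92  86  86  92  96  97  95
   93  97]
 [ 94  95  94  89  80  69  66  75  90  96  96  91  80  72  78  86  93  95
   95  95]
 [ 94  92  82  65  49  41  45  67  90  96  95  91  74  50  46  56  69  82
   91 102]
 [ 91  80  57  39  31  31  43  71  90  95  95  92  72  43  30  31  41  58
   87 124]
 [ 83  62  38  29  29  31  44  71  91  96  97  91  73  42  27  28  28  45
   91 136]
 [ 79  50  30  28  28  33  43  68  88  95  95  87  71  42  34  34  32  46
   87 133]
 [ 77  48  28  29  30  29  35  49  68  78  76  69  55  46  47  48  46  51
   85 129]
 [ 81  57  37  29  30  29  29  33  41  47  47  49  50  50  51  51  48  56
   95 138]
 [ 87  78  58  40  32  29  29  28  30  33  39  46  50  48  47  46  50  75
  119 149]
 [ 92  88  79  65  49  38  33  29  28  35  42  46  45  52  59  71  91 120
  147 156]
 [110 105 106  97  80  67  55  51  51  62  75  77  80  93 111 129 144 152
  157 155]]
[[299.1270908  191.87092375]
 [299.09971051 199.98151706]]
55 [[ 0.59834505 -0.13184388]
 [ 0.59776773 -0.13080112]
 [ 0.59695719 -0.12995551]]
```

```bash
python3 - <<'E'
from h import *
def z(d,pts,o,k,w,h):
    x,y=o;c=cv2.resize(d['color'][y:y+h,x:x+w],None,fx=k,fy=k,interpolation=cv2.INTER_CUBIC);c=cv2.convertScaleAbs(c,alpha=1.8)
    for p,col in pts:
        for q in proj(d,p): cv2.circle(c,tuple(int(round((q[i]+.5-o[i])*k)) for i in(0,1)),1,col,-1)
    return c
def circ(x,y,zz,r):a=np.linspace(0,6.28,60);return np.c_[x+r*np.cos(a),y+r*np.sin(a),0*a+zz]
s=load('side4');t=load('top4');k=(.579,-.1475)
P=[(circ(*k,.1255,.023),(0,255,0)),(circ(*k,.1455,.023),(0,255,255))]
cv2.imwrite('pics/o5.png',np.hstack([z(s,P,(275,160),8,50,50),z(t,P,(290,175),8,50,50)]))
cv2.imwrite('pics/o6.png',np.hstack([z(s,[],(275,160),8,50,50),z(t,[],(290,175),8,50,50)]))
E
```

View pics/o5.png

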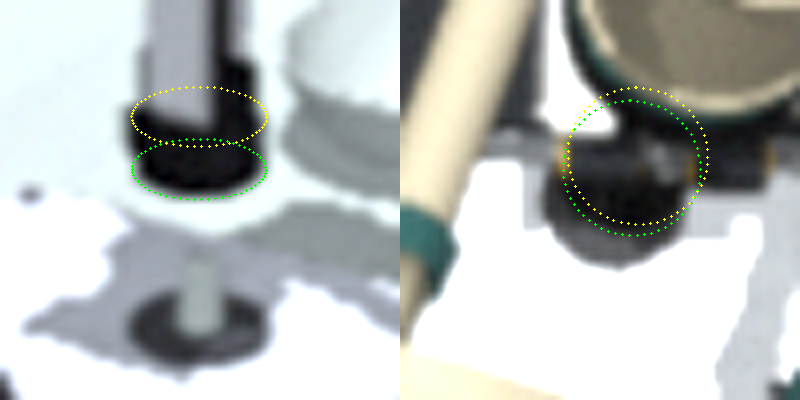

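View pics/o6.png

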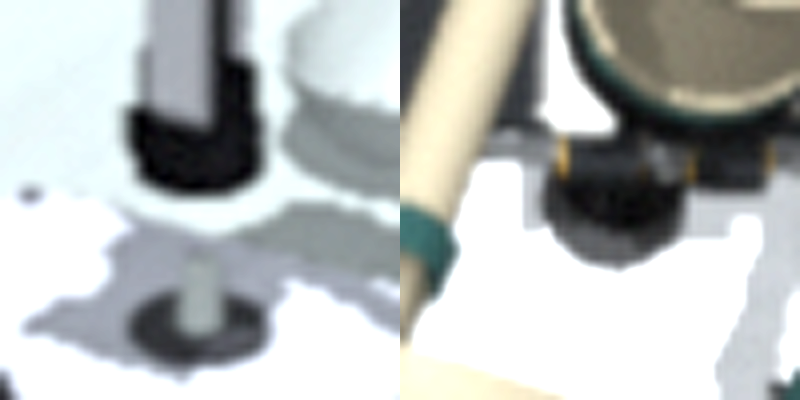

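```bash
python3 - <<'E'
from h import *
s=load('side4');g=cv2.cvtColor(s['color'],cv2.COLOR_BGR2GRAY).astype(float)
def cross(row,a,b,lo,hi):
    v=g[row,a:b];th=(lo+hi)/2
    for i in range(len(v)-1):
        if (v[i]-th)*(v[i+1]-th)<=0 and v[i]!=v[i+1]: return a+i+(th-v[i])/(v[i+1]-v[i])
for r in range(172,184): print(r,g[r,286:314].astype(int))
p0=proj(s,[(.579,-.1475,.1355),(.58,-.1475,.1355),(.579,-.1465,.1355)]);print(p0)
# silhouette extents of skirt cyl & stem for axis(.579,-.1475)
a=np.linspace(0,2*np.pi,720)
for z in(.1255,.1355,.1455):
    q=proj(s,np.c_[.579+.023*np.cos(a),-.1475+.023*np.sin(a),0*a+z]);print(z,'cols',q[:,0].min(),q[:,0].max(),'maxrow',q[:,1].max(),q[q[:,1].argmax(),0])
q=proj(s,np.c_[.579+.008*np.cos(a),-.1475+.008*np.sin(a),0*a+.072]);print('stem',q[:,0].min(),q[:,0].max())
q=proj(s,np.c_[.579+.026*np.cos(a),-.1475+.026*np.sin(a),0*a+.064]);print('washer',q[:,0].min(),q[:,0].max())
for r in(197,198,199): print('stem edges',cross(r,293,299,31,95),cross(r,300,304,28,95))
for r in(198,199,200,201):print('washer',cross(r,290,294,29,93),cross(r,305,310,30,138), g[r,286:294],g[r,305:312])
E
```

```text
172 [138 138 139 139 134 120  87  73  90  98  97  98  99  93  78  47  15  11
  12   6  39 100 139 144 140 123  90  72]
173 [138 139 138 129 105  72  47  46  68  82  86  91  95  94  80  47  18   9
   8  11  38  94 133 143 137 116  84  70]
174 [138 139 138 125  89  38   8  17  36  54  65  72  81  83  77  45  16   9
   9   6  25  72 116 137 126  97  79  73]
175 [138 138 139 126  89  36   2   5  15  23  31  39  47  57  54  35  12  11
  11   8  15  53 104 131 117  89  80  77]
176 [137 139 139 126  89  35   6   3   6  10   7  13  18  23  29  19   9  12
  12  10  15  51 101 121  99  83  83  82]
177 [138 138 137 127  93  38   5  10   8  10  10   5   8  11   9   9  10  14
  12  12  19  57 104 118  91  80  83  82]
178 [138 138 137 134 106  52   8   7   9  11  13  12   9   8  10  13  12  14
  12   7  16  51 102 121  98  82  82  83]
179 [137 137 139 138 122  79  29   6  10  10   8   6  12  11  11  15  16  14
  12   9  12  47 103 133 120  95  82  81]
180 [137 137 140 142 135 104  47   4   6  10  11  13  11   9  12  13  15  14
  14   9  13  50 104 140 139 119  94  82]
181 [138 139 140 140 138 111 
[... 675 characters left out ...]
91 299.33080298830697
stem 296.41612347708156 302.10996804834053
washer 290.03561242066365 308.4837687568003
stem edges 293.125 302.5208333333333
stem edges 296.7142857142857 302.36206896551727
stem edges 296.7037037037037 302.3709677419355
washer 291.82608695652175 307.8965517241379 [94. 92. 94. 94. 91. 80. 57. 39.] [ 31.  41.  58.  87. 124. 150. 159.]
washer 291.0416666666667 307.8478260869565 [94. 92. 94. 93. 83. 62. 38. 29.] [ 28.  28.  45.  91. 136. 157. 160.]
washer 290.62068965517244 307.9268292682927 [92. 93. 94. 92. 79. 50. 30. 28.] [ 34.  32.  46.  87. 133. 157. 161.]
washer 290.55172413793105 307.97058823529414 [90. 91. 92. 91. 77. 48. 28. 29.] [ 48.  46.  51.  85. 129. 156. 159.]
```

The knob sits about 1–2 mm off the stem axis in y and is level with it in x. I'll correct that and descend gently, watching the force (contact is expected at TCP z ≈ 0.1245).

```bash
python3 -m creep '[[0.1,0,0.5,0],[0.2,0,1.5,0],[0.2,0,2.5,0],[0.2,0,3,0],[0.2,0,3,0],[0.2,0,3,0],[0.2,0,3,0]]'
python3 - <<'E'
from h import *
from cell import snapshot
to(.5787,-.1472,.121,-93)
d=snapshot('side');pickle.dump(d,open('side5.pkl','wb'))
cv2.imwrite('pics/o7.png',cv2.convertScaleAbs(cv2.resize(d['color'][165:215,270:340],None,fx=8,fy=8,interpolation=cv2.INTER_CUBIC),alpha=1.8))
E
```

```text
t: 12.75
position: [0.5783, -0.1483, 0.1298]
orientation: [0.0, -0.689, 0.725, -0.0]
ft_force: [0.1, 0.2, -1.4]
opening: 0.0136
t 12.75 pos [ 0.5783 -0.1483  0.1298] yaw -92.93 F [ 0.1  0.2 -1.4] M [0.02 0.07 0.02] open 0.0136 q [-0.37  0.37  1.59 -0.    1.18  1.25]
SHIFT cm [-0.12 -0.04  0.88] TURN 0.1
```

View pics/o7.png

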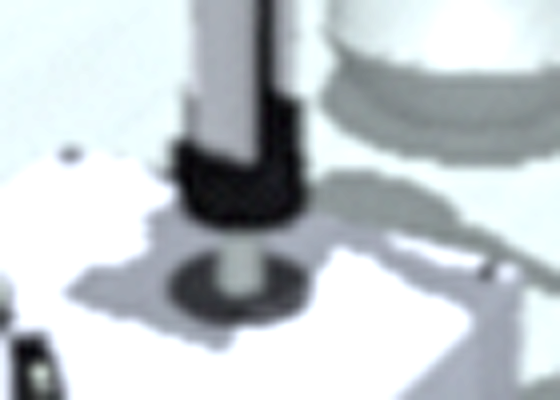

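The side view shows the knob (bottom centre about 243 in the crop) just above the stem (about 241), a lateral offset of roughly 0.5 mm. I'll trim that and continue down.

```bash
python3 -m creep '[[-0.03,-0.04,0.2,0],[-0.03,-0.04,0.4,0],[-0.03,-0.04,0.6,0],[-0.03,-0.04,0.8,0],[-0.03,-0.04,0.8,0]]'
python3 -c "
from h import *
to(.5787,-.1475,.1105,-93)"
python3 -m creep '[[0,0,0.1,0],[0,0,0.2,0],[0,0,0.3,0],[0,0,0.3,0]]'
python3 -c "
from h import *
to(.5787,-.1475,.1105,-93)"
```

```text
t: 13.42
position: [0.5791, -0.1481, 0.1215]
orientation: [0.0, -0.689, 0.725, -0.001]
ft_force: [2.2, -0.2, -2.2]
opening: 0.0138
t 13.43 pos [ 0.5791 -0.1481  0.1215] yaw -92.93 F [ 2.2 -0.2 -2.2] M [ 0.03 -0.36  0.01] open 0.0138 q [-0.37  0.37  1.6   0.    1.16  1.25]
SHIFT cm [-0.06  0.05  1.1 ] TURN 0.1
t: 13.92
position: [0.5792, -0.1482, 0.1187]
orientation: [0.0, -0.689, 0.725, -0.001]
ft_force: [2.8, 0.1, 0.3]
opening: 0.0136
t 13.93 pos [ 0.5792 -0.1482  0.1187] yaw -92.93 F [2.8 0.1 0.3] M [-0.07 -0.71  0.03] open 0.0136 q [-0.37  0.38  1.61  0.    1.16  1.25]
SHIFT cm [-0.07  0.05  0.82] TURN 0.1
```

It is 6 mm below contact height with almost no vertical force, so the D has entered. A small +x side force suggests moving 0.5 mm in +x.

```bash
python3 -m creep '[[0,-0.05,0.1,0],[0,-0.05,0.2,0],[0,-0.05,0.3,0],[0,-0.05,0.4,0],[0,-0.05,0.4,0]]'
python3 -c "
from h import *
to(.5787,-.1475,.1105,-93)"
python3 -m creep '[[0,0,0.1,0],[0,0,0.2,0],[0,0,0.3,0],[0,0,0.4,0],[0,0,0.4,0]]'
python3 -c "
from h import *
to(.5787,-.1475,.1045,-93)"
```

```text
t: 14.55
position: [0.5792, -0.1481, 0.1145]
orientation: [0.0, -0.689, 0.725, -0.0]
ft_force: [3.9, 0.4, 0.2]
opening: 0.0138
t 14.55 pos [ 0.5792 -0.1481  0.1145] yaw -92.93 F [3.9 0.4 0.2] M [-0.06 -0.85  0.  ] open 0.0138 q [-0.37  0.38  1.61  0.    1.15  1.26]
SHIFT cm [-0.06  0.06  0.4 ] TURN 0.1
t: 15.18
position: [0.5793, -0.1481, 0.1105]
orientation: [0.0, -0.689, 0.725, -0.0]
ft_force: [4.5, -0.5, 0.7]
opening: 0.0135
t 15.18 pos [ 0.5793 -0.1481  0.1105] yaw -92.93 F [ 4.5 -0.5  0.7] M [-0.11 -1.05  0.01] open 0.0135 q [-0.37  0.38  1.62  0.    1.14  1.26]
SHIFT cm [-0.06  0.06  0.6 ] TURN 0.1
```

```bash
python3 -m creep '[[0,-0.05,0,0],[0,-0.1,0,0],[0,-0.1,0,0]]'
python3 -c "
from h import *
to(.5787,-.1475,.1045,-93)"
```

```text
t: 15.55
position: [0.5794, -0.1481, 0.1104]
orientation: [-0.0, -0.689, 0.725, 0.0]
ft_force: [2.6, 0.2, 3.2]
opening: 0.0137
t 15.55 pos [ 0.5794 -0.1481  0.1104] yaw -92.92 F [2.6 0.2 3.2] M [-0.21 -0.72  0.01] open 0.0137 q [-0.37  0.39  1.62 -0.    1.14  1.26]
SHIFT cm [-0.06  0.07  0.59] TURN 0.1
```

Home contact has been reached (Fz 3 N at z = 0.1104). Now I'll press in.

```bash
python3 -m creep '[[0,-0.05,0.1,0],[0,-0.05,0.2,0],[0,-0.05,0.3,0],[0,-0.05,0.4,0],[0,-0.05,0.4,0]]'
python3 -c "
from h import *
to(.5787,-.1475,.1045,-93)"
python3 -m creep '[[0,0,0.1,0],[0,0,0.2,0],[0,0,0.3,0],[0,0,0.3,0],[0,0,0.3,0]]'
python3 -c "
from h import *
to(.5787,-.1475,.1045,-93)"
```

```text
t: 16.18
position: [0.5796, -0.1481, 0.1065]
orientation: [-0.001, -0.689, 0.725, 0.001]
ft_force: [-0.4, -2.1, 5.6]
opening: 0.0136
t 16.18 pos [ 0.5796 -0.1481  0.1065] yaw -92.92 F [-0.4 -2.1  5.6] M [-0.14 -0.04  0.  ] open 0.0136 q [-0.37  0.39  1.62 -0.    1.13  1.26]
SHIFT cm [-0.05  0.09  0.2 ] TURN 0.1
t: 16.8
position: [0.5796, -0.1481, 0.1044]
orientation: [-0.0, -0.689, 0.725, 0.0]
ft_force: [-1.5, -0.2, 9.6]
opening: 0.0134
t 16.8 pos [ 0.5796 -0.1481  0.1044] yaw -92.92 F [-1.5 -0.2  9.6] M [-0.11  0.13 -0.04] open 0.0134 q [-0.37  0.39  1.62 -0.    1.13  1.26]
SHIFT cm [-0.05  0.1  -0.01] TURN 0.1
```

```bash
python3 -m creep '[[0,0,0.1,0],[0,0,0.2,0],[0,0,0.2,0],[0,0,0.2,0]]'
python3 -c "
from h import *
to(.5787,-.1475,.1045,-93)"
python3 -m creep '[[0,0,0.1,0],[0,0,0.2,0],[0,0,0.2,0],[0,0,0.2,0]]'
python3 -c "
from h import *
to(.5787,-.1475,.1045,-93)"
```

```text
t: 17.3
position: [0.5797, -0.1481, 0.1042]
orientation: [-0.0, -0.689, 0.725, -0.0]
ft_force: [-3.9, 0.4, 18.4]
opening: 0.0134
t 17.3 pos [ 0.5797 -0.1481  0.1042] yaw -92.91 F [-3.9  0.4 18.4] M [0.04 0.78 0.01] open 0.0134 q [-0.37  0.39  1.62 -0.    1.13  1.26]
SHIFT cm [-0.05  0.1  -0.03] TURN 0.1
t: 17.8
position: [0.5798, -0.1481, 0.1041]
orientation: [-0.0, -0.689, 0.725, -0.001]
ft_force: [-6.1, 1.0, 28.1]
opening: 0.0139
t 17.8 pos [ 0.5798 -0.1481  0.1041] yaw -92.91 F [-6.1  1.  28.1] M [ 0.2   1.24 -0.04] open 0.0139 q [-0.37  0.39  1.62 -0.    1.12  1.26]
SHIFT cm [-0.06  0.11 -0.04] TURN 0.1
```

It's a hard stop: the force climbs while z stays at 0.104. I'll ease to about 18–20 N and check the pictures.

```bash
python3 -m creep '[[0,0.03,-0.1,0],[0,0.05,-0.2,0],[0,0.05,-0.2,0],[0,0.05,-0.2,0]]'
python3 - <<'E'
from h import *
from cell import snapshot
to(.5787,-.1475,.1045,-93)
P=[]
for n in("side","top"):
    d=snapshot(n);cv2.imwrite(f'pics/{n}6.png',d['color']);pickle.dump(d,open(n+'6.pkl','wb'));o=(230,170) if n=='side' else (235,150)
    c=cv2.convertScaleAbs(cv2.resize(d['color'][o[1]:o[1]+90,o[0]:o[0]+100],None,fx=4,fy=4,interpolation=cv2.INTER_CUBIC),alpha=1.8)
    a=np.linspace(0,6.28,60)
    if n=='side':
        for q in proj(d,np.c_[.5797+.023*np.cos(a),-.1478+.023*np.sin(a),0*a+.070]): cv2.circle(c,tuple(int((q[i]+.5-o[i])*4) for i in(0,1)),1,(0,255,0),-1)
    P.append(c)
cv2.imwrite('pics/o8.png',np.hstack(P))
E
```

```text
t: 18.3
position: [0.5796, -0.1481, 0.1042]
orientation: [0.0, -0.689, 0.725, -0.001]
ft_force: [-2.4, 0.7, 18.2]
opening: 0.0139
t 18.3 pos [ 0.5796 -0.1481  0.1042] yaw -92.92 F [-2.4  0.7 18.2] M [0.16 0.51 0.03] open 0.0139 q [-0.37  0.39  1.62 -0.    1.13  1.26]
SHIFT cm [-0.06  0.09 -0.03] TURN 0.1
```

View pics/o8.png

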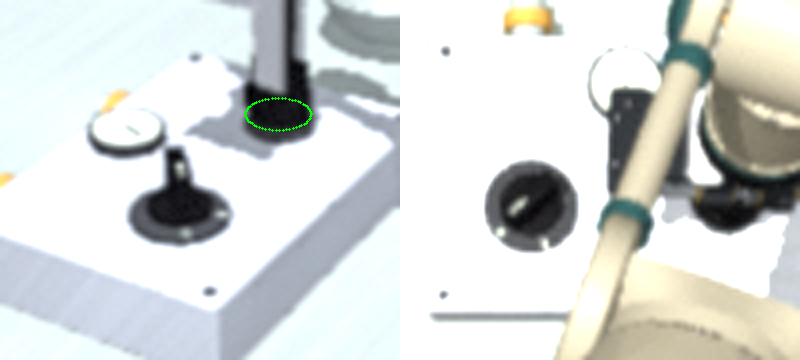

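View pics/side6.png

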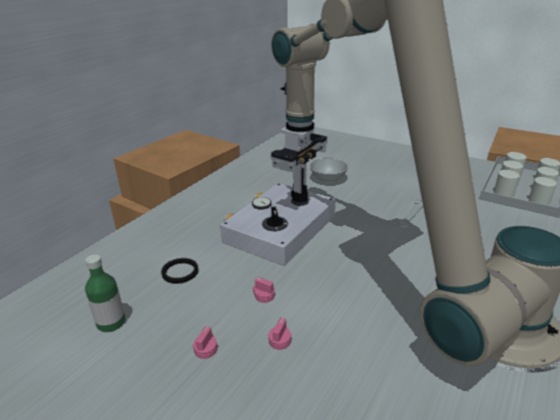

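The knob rim sits where a fully pressed knob should (z ≈ 0.070, green ellipse at (279,114)). The isolator bar lies at about −55° along the second tick, and the bystanders haven't moved. Handing in.

```bash
python3 -c "
from cell import sign_off
print(sign_off())"
```

```text
the job is handed in; nothing more can be done
None
```

The job is done and handed in at about 18.4 s, well under the 58 s limit, with the hand still gripping the knob and holding it pressed in.

- **Isolator:** I gripped the bar, turned it about 66° clockwise, past the click point, and let go. In the last top picture the bar lies at about −55°, in line with the second tick; −54° was expected.
- **Knob:** I picked it up, turned it to about −3° to match the stem's flat and pushed it on. It went 14 mm down the stem with almost no vertical force and touched home at TCP z ≈ 0.1105 m. I then pressed it 6 mm to a hard stop at z ≈ 0.104 m, where the force read 9.6 N, the spring's value at the stop.
- **Final hold:** The upward force reads about 18 N, with about 2.5 N sideways. It briefly reached about 28 N while I confirmed the stop.
- **Checks:** The side picture puts the knob's rim at its pressed-in height. The pink knobs, bowl, gasket and bottle look unmoved; I did not re-measure the wrench.
- **Disagreements:** Stem position estimates from the two cameras differed by 1–2 mm. One top-view fit of the held knob was off by about 5 mm because the washer blended into it, so I ignored it. During insertion a 2–4.5 N side force showed up, and I trimmed it out with small x shifts.

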